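# Tighten a microscope lens ring with a pin spanner

## Robot

A 7-joint arm with a two-finger parallel gripper is mounted at the origin on the work surface. World frame = base frame: x ahead of the robot, y to its left, z up, the work surface at z = 0. Lengths are in m, angles in degrees, forces in N, time in s.
With the tool pointing down it reaches from about 0.425 to 0.875 m from the base axis. Payload 4.7 kg.
Tool frame: the origin (TCP) lies between the finger pads; the fingertips stand 19 mm ahead of it and the grasp point (between the pads) is the TCP; x points along the fingers, z is the direction in which the jaws open and shut, and the axes are right-handed (so a half turn about x gives the same grasp; the last joint's range is limited). The gripper opens to 87 mm and grips with 3 to 60 N. Pads are 19 mm wide; open, the fingers measure 117 mm over their backs; the gripper's body (75 mm by 190 mm) begins 51 mm behind the grasp point.
Start: joints at [-65.254, 18.392, -4.016, 83.108, 1.295, 78.541, -3.26], TCP at [0.264, 0.594, 0.242] pointing down, gripper open.
Joint ranges: [-163.93, 163.93], [-17.29, 119.83], [-79.2, 71.16], [3.27, 140.29], [-89.18, 269.18], [5.43, 117.66], [-154.24, 154.24]. Speed limits (degrees/s): [147.25, 147.25, 180, 180, 180, 180, 180].

## Interface

Orientations are given as [roll, pitch, yaw] about the fixed x, y, z axes, in that order (R = Rz(yaw) Ry(pitch) Rx(roll)).
In Python, from cell import monitor, read_camera, camera_model, env, regions_of gives the robot as it stands. The module is installed in compiled form; this text tells all that it offers.
- The arm moves only by the tool step_arm, never from a script. Its argument "deltas" is a list of rows, each a list of 5 numbers: the gripper's target within -1 to 1 (fully open at 1, half-way at 0, shut at -1), then the shift along the tool's x, y, z in m, then the turn about the tool's x in degrees. A call has 1 to 12 rows; each row is the pose to reach, as a shift and turn from the pose commanded when the call began, along the tool's axes at that moment; what a row does not reach only later rows make up. A row lasts 1/8 s, in which the tool goes at most 62.5 mm and 10.7 degrees, less where a joint would pass 70% of its speed; a pose out of reach is approached as far as the arm can. A call with a gripper value outside its range is refused whole. The fingers move at their own pace and stop on an object; "newtons" is the grip in N (left out, the last holds). Time passes only in rows, so rows that repeat a pose let the fingers close. It gives the time, the measured TCP pose, the force and the opening at its end, in the units of the state.
- monitor.get_obs(): the state, without advancing time (a new reading comes with each control period).
- read_camera(name): name is "scene" or "top" or "wrist"; returns (picture, depth): 400x640x3 uint8, red, green, blue; 400x640 float32, m along the optical axis (not along the pixel's ray), 0 where there is no reading.
- camera_model(name): a dict with "fx", "fy", "cx", "cy" (pixels), "xyz" and "attitude" of the camera in the world. Camera axes: x right, y down, z forward; pixel columns grow to the right and rows downward; lengths in m; the calibration is good to about 2 mm. A picture is of the moment at which its call begins: read the wrist's pose just before it. camera_model takes no time and is no camera call; for the wrist camera it gives the pose at the moment of the call.
- env.sign_off(): hands the job in, once; it reports no verdict.
Trained networks look in the newest picture that a camera, given by its name, has taken for a name from the list of things; names that differ only in an ending like _2 or _b are one class to them, and where a whole thing is asked for, a point or a joint stands for the part that bears it (a point fixed in the world has none). Each returns a list of dicts, best first, with "p" (0 to 1); they miss things now and then, are a little off and sometimes report something else, mostly with a low value. They report only what shows in the picture. A call takes as long as a camera call. They do not tell look-alikes from the thing itself.
- regions_of(camera, thing): "pixels" (400x640 bool, what is visible of it) and "pixel" ([column, row] in pixels, amid what is visible of it).
The state is a dict: "time_s": time; "qpos": joint angles; "joint_velocities": joint speeds; "effort": joint torques, N m; "tool_pos": TCP position; "tool_rot": TCP orientation; "force": force on the tool from outside, world axes, zero at the start; "wrist_torque": the same for the moment, N m; "grip_width": finger opening in m.
Only numpy, scipy, OpenCV 4.12 (cv2) and the standard library are available. Lean on these libraries where they do the work, as an engineer would, in place of code of your own. Each camera call takes 0.05 s, during which the arm holds its last target. There are 200 camera calls.

## Task

The retaining ring of the lamp lens on the dismantled microscope foot is loose. Take the two-pin spanner from its blue stand, seat both its pins fully in the ring's two holes before turning anything, then turn the ring clockwise (seen from above) with the spanner until it comes up solid against its stop, pressing and turning gently. Finally stand the spanner back fully home and upright in its stand and let go, leaving the foot, stand, glue stick, oil bottle and slide box where they are.

Things in the scene. Friction and masses are not known exactly. Their poses are not given: they have to be found in the camera images.
- foot: Cream microscope foot, fixed: 215 mm along its x (x = -78 to +138), 150 wide along y, top face 55 mm above the bench; a column seat (x = 71 to 133, 100 wide) rises to 89 mm. Origin: on the bench, under the middle of the lens cell's travel; z up. On top sits the black round lens cell (diameter 76, top at 69.5 mm) carrying the aluminium retaining ring
- lens_mid (a point): Point on the foot, 78.5 mm above its origin: height of the ring's flat top face, middle of the lens cell's centring slide. The cell is clamped hard in it: the ring's true axis lies anywhere from -9 to +9 mm from here along the foot's x (0 along y). That offset is not measured: find the holes by feel or by sight. Axes as the foot's
- ring (a joint): Retaining ring (outer diameter 62, bore 24 mm, lens lower than its face): angle (rad) left to turn clockwise from above to its solid stop; 0 = tight, starts at 0.6 to 0.98, needs 0.15 N m (over 0.7 forces it), stays where left. Two holes, 7 mm in diameter, 7 deep, 43 apart, opposite about its axis; their line stands this angle counter-clockwise of the foot's x axis
- spanner: Two-pin spanner, loose, 0.12-0.2 kg, upright in its stand. Origin: midway between the pin tips; z up along the handle, x along the line of the pins. Pins 5 mm in diameter, 10 long (z = 0 to 10), at x = -21.5 and 21.5; steel crossbar 60 (x) x 22 (y) at z = 10 to 20; flat orange handle 26 (x) x 14 (y) at z = 20 to 85. Same either way round
- stand: Blue spanner stand, fixed, 96 (x) x 54 (y) mm; origin under its centre on the bench. Two rails, tops at 25 mm, carry the crossbar along x between end stops (70 mm apart, tops at 32); between the rails a slot 12 mm wide along x, floor at 8 mm, takes the pins. With the spanner home, its origin is 15 mm above the bench, its handle top at 100
- gluestick: Yellow glue stick, loose, upright, diameter 29, 90 mm tall; origin under its centre. Leave alone
- oil: Small amber oil bottle, loose, upright, diameter 28, 60 mm tall; origin under its centre. Leave alone
- slidebox: White and blue slide box, loose, 89 x 35 mm, 36 mm tall; origin under its centre. Leave alone
Things that resemble listed ones, but are neither listed nor needed, are in the scene too. There is more than one size of the spanner; the job needs the largest.

How it is judged (in metres and radians):
On the way, in this order (a step that is already met when the one before it is completed fails the run):
1. both pins are seated in the ring's holes (pin tips at least 4.5 mm below the ring's face, spanner upright) with the ring not yet turned (joint above 0.5) (z of spanner in the frame of foot below 0.074 m and horizontal distance between spanner and lens_mid below 0.014 m and angle between spanner's own z axis and vertical below 0.1 rad and value of joint ring above 0.5 rad), for 0.2 s.
2. the ring is turned to its stop (joint below 0.06) with both pins still seated (z of spanner in the frame of foot below 0.074 m and horizontal distance between spanner and lens_mid below 0.014 m and angle between spanner's own z axis and vertical below 0.1 rad and value of joint ring below 0.06 rad), for 0.2 s.
At the end, for the whole second after the job is handed in: The ring is at its stop (joint below 0.06 rad); the spanner stands released, at rest and upright (within 0.1 rad) in its stand, crossbar on the rails (origin within 7 mm along x, 6 mm along y and 3 mm in height of home) (value of joint ring below 0.06 rad and x of spanner in the frame of stand between -0.007 and 0.007 m and y of spanner in the frame of stand between -0.006 and 0.006 m and z of spanner in the frame of stand between 0.012 and 0.018 m and angle between spanner's own z axis and vertical below 0.1 rad and linear speed of spanner below 0.02 m/s and contact force between the fingers and spanner below 0.1 N); the robot touches nothing.
It fails at once if the spanner presses on the foot, cell or ring with more than 50 N in all (forced down, side-loaded or over-tightened) (contact force between spanner and foot above 50 N).
It fails at once if the gripper pushes on the foot or ring with more than 5 N (the ring is to be turned with the spanner) (contact force between the fingers and foot above 5 N).
It fails at once if the glue stick is moved more than 20 mm (distance of gluestick from where it was at the start of the episode above 0.02 m).
It fails at once if the oil bottle is moved more than 20 mm (distance of oil from where it was at the start of the episode above 0.02 m).
It fails at once if the slide box is moved more than 20 mm (distance of slidebox from where it was at the start of the episode above 0.02 m).
It also fails if it takes over 72 s, if anything falls off the work surface, if the arm or the gripper's body presses on something with over 40 N, if the wrist force passes 120 N, or if a joint passes its speed limit or range.

## Working session

There is one attempt and no reset: what is moved stays moved. The work goes in short steps, Python scripts to look and compute and a tool call to move; the robot and the scene stay as the last step left them, time stands still between calls to the robot, and variables do not carry over. Pictures are saved under pics/ and viewed, about 8 in all and at most 12, crops included, and the job is handed in when it is done.

Besides the shell and the picture viewer there is one more tool, called after "Request:" as name(argument=value, ...) on one line, values as JSON. step_arm: Moves the arm, as the interface text tells. Its arguments: {"type":"object","properties":{"deltas":{"type":"array"},"newtons":{"type":"number"}},"required":["deltas"]}

```bash
mkdir -p pics; cat > h.py <<'E'
import numpy as np, cv2
from scipy.spatial.transform import Rotation as R
from cell import monitor, read_camera, camera_model, env, regions_of
def cam(n):
    m=camera_model(n); p,d=read_camera(n); return m,p,d
def rot(m):
    a=np.array(m["attitude"],float)
    return a if a.shape==(3,3) else R.from_euler('xyz',a,degrees=True).as_matrix()
def cloud(m,d):
    v,u=np.mgrid[:400,:640]
    P=np.stack([(u-m["cx"])/m["fx"]*d,(v-m["cy"])/m["fy"]*d,d],-1)
    return P@rot(m).T+np.array(m["xyz"])
def save(n,p): cv2.imwrite(n,cv2.cvtColor(p,cv2.COLOR_RGB2BGR))
E
python3 - <<'E'
from h import *
print(monitor.get_obs())
for n in ("top","scene"):
    m,p,d=cam(n); print(n,m); save(f"pics/{n}0.png",p)
    P=cloud(m,d)
    for t in ("foot","ring","spanner","stand","gluestick","oil","slidebox"):
        for r in regions_of(n,t)[:4]:
            q=P[r["pixels"]&(d>0)]
            print(t,round(r["p"],2),np.round(r["pixel"]),len(q),np.round(np.median(q,0),3) if len(q) else '',np.round(np.percentile(q[:,2],98),3) if len(q) else '')
E
```

```text
{'time_s': 0.0, 'qpos': array([-65.25413086,  18.44085877,  -4.01442102,  83.17468523,
         1.29533732,  78.53961367,  -3.26057086]), 'joint_velocities': array([ 0.01785009,  0.05341994, -0.0303979 , -0.01112195,  0.01372932,
        0.01313942,  0.01232052]), 'effort': array([-9.27475921e-04, -4.91292536e+01, -4.04242063e-01, -3.12533355e+01,
       -6.38842466e-02,  4.37780970e-02,  1.87175183e-04]), 'tool_pos': array([0.26358684, 0.59359931, 0.24044282]), 'tool_rot': array([-176.69733338,   89.88991489, -110.63501488]), 'force': array([ 0.08936976,  0.05529623, -0.11038524]), 'wrist_torque': array([-0.04657033, -0.01000597, -0.02547516]), 'grip_width': 0.0872234410470477}
top {'fx': 402.95092788274656, 'fy': 402.95092788274656, 'cx': 322.5069799020027, 'cy': 198.87838638393129, 'xyz': array([ 0.39986003, -0.00270103,  0.76014877]), 'attitude': array([-169.51235513,    3.17748197,  -91.43361161])}
foot 0.89 [429. 164.] 10199 [ 0.589 -0.155  0.056] 0.091
ring 0.72 [435. 184.] 921 [ 0.555 -0.162  0.078] 0.08
spanner 0.95 [258. 204.] 553 [0.519 0.146 0.036] 0.101
spanner 0.77 [211
[... 325 characters left out ...]
348. 254.] 926 [ 0.432 -0.008  0.036] 0.038
scene {'fx': 459.3138042510502, 'fy': 459.3138042510502, 'cx': 321.62524781403005, 'cy': 197.94605348895942, 'xyz': array([ 1.10946494, -0.26939731,  0.56277256]), 'attitude': array([-126.76011567,   -1.0015711 ,   63.81218013])}
foot 0.67 [233. 282.] 11284 [ 0.652 -0.173  0.055] 0.09
spanner 0.78 [379. 189.] 480 [0.532 0.143 0.059] 0.1
spanner 0.54 [410. 184.] 352 [0.505 0.245 0.021] 0.061
spanner 0.5 [332. 179.] 304 [0.42  0.108 0.017] 0.061
stand 0.65 [369. 205.] 649 [0.527 0.128 0.024] 0.049
gluestick 0.7 [386. 227.] 741 [0.624 0.099 0.053] 0.09
oil 0.65 [371. 164.] 217 [0.415 0.202 0.036] 0.06
oil 0.52 [370. 206.] 607 [0.527 0.13  0.025] 0.033
```

View pics/top0.png

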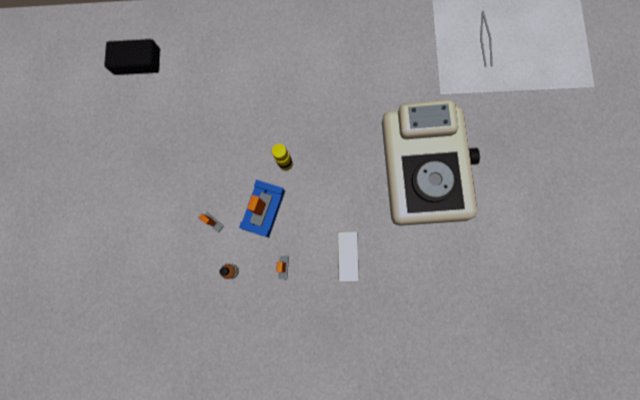

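```bash
python3 - <<'E'
from h import *
m,p,d=cam("top"); P=cloud(m,d)
def rect(q):
    (c,s,a)=cv2.minAreaRect((q[:,:2]*1000).astype(np.float32)); return np.round(c,1),np.round(s,1),round(a,1),len(q)
fm=regions_of("top","foot")[0]["pixels"]
fm=cv2.dilate(fm.astype(np.uint8),np.ones((15,15)))>0
z=P[...,2]
print("foot top+",rect(P[fm&(z>.050)]))
print("foot seat",rect(P[fm&(z>.0855)]))
q=P[fm&(z>.064)&(z<.0745)]; print("cell",rect(q))
q=P[fm&(z>.0755)&(z<.083)]; print("ring",rect(q), cv2.minEnclosingCircle((q[:,:2]*1000).astype(np.float32)))
s=(abs(P[...,0]-.516)<.07)&(abs(P[...,1]-.14)<.07)
for lo,hi in((.02,.028),(.02,.034),(.030,.0345),(.0345,.04),(.096,.106)): 
    k=P[s&(z>lo)&(z<hi)]; print(lo,hi,rect(k) if len(k)>3 else len(k), np.round(k.mean(0),4))
c=cv2.resize(p[80:310,180:330],None,fx=4,fy=4,interpolation=cv2.INTER_CUBIC)[:, :]
c2=cv2.resize(p[90:250,360:500],None,fx=4,fy=4,interpolation=cv2.INTER_CUBIC)
save("pics/ring0.png",c2[:600]); save("pics/stand0.png",cv2.resize(p[150:250,210:310],None,fx=6,fy=6,interpolation=cv2.INTER_CUBIC))
E
```

```text
foot top+ (array([ 539.7, -144.6]), array([194.1, 347.9]), 73.7, 9087)
foot seat (array([567.3, -75.8]), array([100.6, 351.3]), 50.4, 1596)
cell (array([ 602.1, -156.8]), array([166.6,  94.7]), 2.0, 691)
ring (array([ 607.4, -154.4]), array([101.5, 162.9]), 87.7, 1018) ((614.1123657226562, -155.01698303222656), 88.88168334960938)
0.02 0.028 (array([524.7, 149.7]), array([54.7, 95.4]), 70.5, 548) [0.5229 0.1441 0.0246]
0.02 0.034 (array([525.1, 149.6]), array([54.7, 96.1]), 70.4, 1031) [0.5235 0.1462 0.028 ]
0.03 0.0345 (array([525.1, 149.6]), array([54.4, 95.5]), 70.4, 475) [0.5232 0.1496 0.0322]
0.0345 0.04 (array([525.3, 149.7]), array([47.9, 90.3]), 74.4, 160) [0.5196 0.1476 0.0356]
0.096 0.106 (array([521.9, 148.7]), array([14. , 25.8]), 68.9, 127) [0.5216 0.1487 0.0993]
```

The top view shows the foot on the right, with the ring at about (436,180) and its holes at roughly (424,171) and (446,187). The blue stand with the large spanner is at (262,208). The two smaller spanners are at (211,221) and (283,267). I'll look at the ring and the spanner from close up with the wrist camera.

```bash
cat >> h.py <<'E'
def tool():
    o=monitor.get_obs(); return np.array(o["tool_pos"]),R.from_euler('xyz',o["tool_rot"],degrees=True).as_matrix(),o
def plan(tgt,jaw=None):
    "shift in tool axes to world tgt; turn (deg) bringing jaw axis (tool z) to world angle jaw (mod 180)"
    p,T,o=tool(); s=T.T@(np.array(tgt)-p)
    a=np.degrees(np.arctan2(T[1,2],T[0,2])); t=0
    if jaw is not None: t=-((jaw-a+90)%180-90)
    print("pos",np.round(p,4),"jaw",round(a,2),"shift",np.round(s,4),"turn",round(t,2),"t",round(o["time_s"],2),"q7",np.round(o["qpos"][-1],1),"F",np.round(o["force"],2),"M",np.round(o["wrist_torque"],3),"w",round(o["grip_width"],4))
E
python3 - <<'E'
from h import *
p,T,o=tool(); print(np.round(T,3)); print(camera_model("wrist"))
plan([.555,-.16,.30],90)
m,pc,d=cam("top"); P=cloud(m,d); z=P[...,2]
n=np.zeros_like(z,bool); n[95:228,380:485]=1
def rect(q):
    (c,s,a)=cv2.minAreaRect((q[:,:2]*1000).astype(np.float32)); return np.round(c,1),np.round(s,1),round(a,1),len(q)
for lo,hi in((.04,.2),(.086,.095),(.066,.073),(.0755,.0815)): print(lo,rect(P[n&(z>lo)&(z<hi)]))
E
```

```text
[[ 0.    -0.914  0.406]
 [ 0.     0.406  0.914]
 [-1.    -0.     0.   ]]
{'fx': 351.71549421612445, 'fy': 351.71549421612445, 'cx': 318.34858385934814, 'cy': 209.86980291784894, 'xyz': array([0.19199995, 0.62769728, 0.38467969]), 'attitude': array([ 1.63149654e+02, -1.90924715e-02,  6.60134033e+01])}
pos [0.2638 0.5941 0.2416] jaw 66.07 shift [-0.0584 -0.5721 -0.5711] turn -23.93 t 0.9 q7 -3.3 F [ 0.83 -0.96 -0.81] M [-0.04  -0.031  0.   ] w 0.0869
0.04 (array([ 593., -169.]), array([212.2, 167.5]), 2.2, 9876)
0.086 (array([ 664.9, -156.7]), array([57.1, 95.3]), 1.8, 1496)
0.066 (array([ 601., -157.]), array([164.5,  94.8]), 2.0, 575)
0.0755 (array([ 606.8, -156.7]), array([100.9, 162.6]), 89.7, 982)
```

Request:
step_arm(deltas=[[1,0,-0.02,-0.015,2],[1,0,-0.06,-0.045,7],[1,0,-0.105,-0.075,15],[1,0,-0.15,-0.105,23],[1,0,-0.195,-0.135,31],[1,0,-0.24,-0.17,39],[1,0,-0.285,-0.2,47],[1,0,-0.33,-0.23,55],[1,0,-0.36,-0.255,63],[1,0,-0.375,-0.264,70],[1,0,-0.375,-0.264,70]])

```text
time_s: 2.33
tool_pos: [0.5001, 0.1991, 0.2418]
tool_rot: [-0.9, 90.0, -4.9]
force: [-0.1, -0.1, 0.5]
grip_width: 0.0869
```

```bash
python3 - <<'E'
from h import *
plan([.563,-.16,.18],-36)
plan([.5219,.1487,.18],70)
E
```

```text
pos [0.5001 0.1991 0.2418] jaw -4.05 shift [ 0.0618 -0.3538  0.0881] turn 31.95 t 2.33 q7 -27.3 F [-0.1  -0.1   0.45] M [-0.023  0.073  0.028] w 0.0869
pos [0.5001 0.1991 0.2418] jaw -4.05 shift [ 0.0618 -0.0488  0.0253] turn -74.05 t 2.33 q7 -27.3 F [-0.1  -0.1   0.45] M [-0.023  0.073  0.028] w 0.0869
```

Request:
step_arm(deltas=[[1,0,-0.03,0.008,4],[1,0.005,-0.08,0.02,8],[1,0.01,-0.13,0.032,12],[1,0.02,-0.18,0.045,16],[1,0.03,-0.23,0.057,20],[1,0.04,-0.28,0.07,25],[1,0.055,-0.33,0.082,30],[1,0.062,-0.354,0.088,32],[1,0.062,-0.354,0.088,32]])

```text
time_s: 3.45
tool_pos: [0.5623, -0.16, 0.179]
tool_rot: [-132.3, 89.9, -168.4]
force: [-0.4, 0.7, 0.1]
grip_width: 0.0871
```

```bash
python3 - <<'E'
from h import *
plan([.563,-.16,.18],-36)
m,p,d=cam("wrist"); P=cloud(m,d); z=P[...,2]; save("pics/wr.png",p)
np.savez("wr.npz",p=p,d=d,P=P)
def rect(q):
    (c,s,a)=cv2.minAreaRect((q[:,:2]*1000).astype(np.float32)); return np.round(c,1),np.round(s,1),round(a,1),len(q)
r=regions_of("wrist","ring"); print([(x["p"],x["pixel"]) for x in r])
k=r[0]["pixels"]&(z>.07); q=P[k]
print("ring z",np.percentile(q[:,2],[5,50,95]),cv2.fitEllipse(cv2.convexHull((q[:,:2]*1000).astype(np.float32))))
E
```

```text
pos [ 0.5623 -0.16    0.179 ] jaw -36.06 shift [-0.001   0.0004  0.0006] turn -0.06 t 3.45 q7 -15.3 F [-0.42  0.67  0.09] M [-0.017  0.071  0.006] w 0.0871
[(0.93, [316.3, 208.6])]
ring z [0.07364688 0.07818577 0.07931827] ((573.6701049804688, -140.91798400878906), (69.9220199584961, 114.4262924194336), 138.9513397216797)
```

View pics/wr.png

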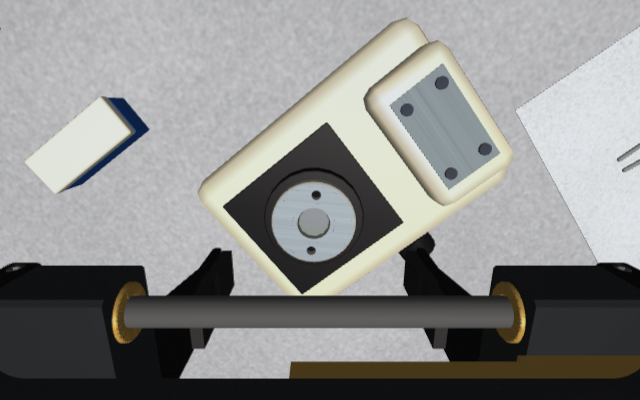

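The ring is in clear view, centred near (313,222), with its holes at (316,195) and (311,250). Next I'll project the hole rims and the outline onto the face plane.

```bash
cat >> h.py <<'E'
def proj(m,uv,z):
    uv=np.atleast_2d(np.array(uv,float)); r=np.c_[(uv[:,0]-m["cx"])/m["fx"],(uv[:,1]-m["cy"])/m["fy"],np.ones(len(uv))]@rot(m).T
    c=np.array(m["xyz"]); return c+r*((z-c[2])/r[:,2:])
def rectify(m,p,c,z,half=.045,s=.00025):
    "orthophoto at height z; row ~ -y, col ~ +x ; px = s"
    n=int(2*half/s); g=(np.arange(n)+.5)*s-half
    X,Y=np.meshgrid(c[0]+g,c[1]-g); W=np.stack([X,Y,np.full_like(X,z)],-1)-np.array(m["xyz"])
    q=W@rot(m); u=q[...,0]/q[...,2]*m["fx"]+m["cx"]; v=q[...,1]/q[...,2]*m["fy"]+m["cy"]
    return cv2.remap(p,u.astype(np.float32),v.astype(np.float32),cv2.INTER_LINEAR)
E
python3 - <<'E'
from h import *
m=camera_model("wrist"); D=np.load("wr.npz"); p=D["p"]; c=np.array([.563,-.160]); zf=.0785
o=rectify(m,p,c,zf); g=cv2.cvtColor(o,cv2.COLOR_RGB2GRAY)
save("pics/orth.png",cv2.resize(o,None,fx=1.6,fy=1.6))
b=(g>95).astype(np.uint8)
n,l,s,ce=cv2.connectedComponentsWithStats(b)
W=lambda uv:c+np.array([(uv[0]+.5)*.00025-.045,.045-(uv[1]+.5)*.00025])
for i in range(1,n):
    if s[i,4]>3000: print("bright",s[i],W(ce[i]))
k=(g<70).astype(np.uint8); n,l,s,ce=cv2.connectedComponentsWithStats(k)
for i in range(1,n):
    if 150<s[i,4]<3000: print("dark",s[i],np.round(W(ce[i]),4))
P=D["P"]; z=P[...,2]
k=(abs(P[...,0]-.563)<.05)&(abs(P[...,1]+.16)<.05)
for lo,hi in((.076,.081),(.067,.0725)):
  q=P[k&(z>lo)&(z<hi)]; print(cv2.minEnclosingCircle((q[:,:2]*1000).astype(np.float32)))
q=P[(z>.052)&(z<.058)&(P[...,0]<.72)&(P[...,0]>.46)]; print(np.median(q[:,2]), cv2.minAreaRect((q[:,:2]*1000).astype(np.float32)))
q=P[(z>.086)&(z<.092)&(P[...,0]<.72)&(P[...,0]>.56)]; print(cv2.minAreaRect((q[:,:2]*1000).astype(np.float32)))
E
```

```text
bright [   39    39   250   250 46879] [ 0.55912134 -0.15597811]
bright [    0   316   360    44 12618] [ 0.56706489 -0.2004324 ]
dark [208  88  24  23 403] [ 0.573  -0.1399]
dark [ 96 219  22  20 319] [ 0.5449 -0.1721]
dark [  0 345  20  15 160] [ 0.5197 -0.2037]
((557.903076171875, -159.5102081298828), 31.207921981811523)
((558.15283203125, -159.7060546875), 38.073055267333984)
0.05507979880805175 ((594.9649047851562, -157.64907836914062), (204.48928833007812, 140.5996551513672), 2.1167328357696533)
((667.1070556640625, -155.09829711914062), (56.7343864440918, 94.17178344726562), 2.3814897537231445)
```

View pics/orth.png

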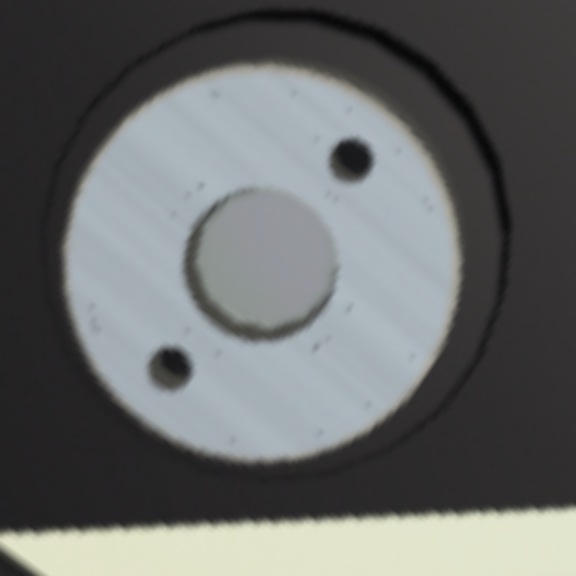

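```bash
cat >> h.py <<'E'
def ringfit(c=(.563,-.160),show=None):
    c=np.array(c); m,p,d=cam("wrist"); m2=camera_model("wrist"); print("cam shift",np.array(m2["xyz"])-np.array(m["xyz"]))
    o=rectify(m,p,c,.0785); g=cv2.cvtColor(o,cv2.COLOR_RGB2GRAY)
    if show: save(show,o)
    W=lambda uv:np.round(c+np.array([(uv[0]+.5)*.00025-.045,.045-(uv[1]+.5)*.00025]),4)
    n,l,s,ce=cv2.connectedComponentsWithStats((g>95).astype(np.uint8))
    i=max(range(1,n),key=lambda i:s[i,4]); pts=np.argwhere(l==i)[:,::-1].astype(np.float32)
    (e,r)=cv2.minEnclosingCircle(pts); print("ring",W(e),r*.25)
    hull=cv2.convexHull(pts); f=np.zeros_like(g); cv2.fillConvexPoly(f,hull.astype(int),1)
    n,l,s,ce=cv2.connectedComponentsWithStats(((g<125)&(f>0)).astype(np.uint8))
    h=[W((s[i,0]+s[i,2]/2,s[i,1]+s[i,3]/2)) for i in range(1,n) if 400<s[i,4]<1000 and np.linalg.norm(ce[i]-e)<100]
    print("holes",h)
    if len(h)==2: v=h[0]-h[1]; print("mid",(h[0]+h[1])/2,"sep",np.linalg.norm(v),"ang",np.degrees(np.arctan2(v[1],v[0]))%180)
    P=cloud(m,d); z=P[...,2]; q=P[(abs(P[...,0]-.56)<.05)&(abs(P[...,1]+.16)<.05)&(z>.076)&(z<.081)]
    print("cloud",cv2.minEnclosingCircle((q[:,:2]*1000).astype(np.float32)))
E
python3 - <<'E'
from h import *
plan([.563,-.16,.18],-36); ringfit()
E
```

```text
pos [ 0.5632 -0.1566  0.1796] jaw -35.78 shift [-0.0004 -0.0029  0.0019] turn 0.22 t 3.55 q7 -15.3 F [-0.23 -0.06 -0.04] M [-0.059  0.095 -0.039] w 0.0869
cam shift [7.71369500e-05 5.38699321e-04 2.07588484e-04]
ring [ 0.5581 -0.1594] 31.249238967895508
holes [array([ 0.5721, -0.1436]), array([ 0.5439, -0.176 ])]
mid [ 0.558  -0.1598] sep 0.04295346318982905 ang 48.96465472285611
cloud ((558.156005859375, -159.68905639648438), 31.25360870361328)
```

Request:
step_arm(deltas=[[1,-0.01,0.01,-0.01,-6],[1,-0.02,0.035,-0.033,-15],[1,-0.02,0.065,-0.062,-25],[1,-0.02,0.095,-0.09,-35],[1,-0.02,0.12,-0.114,-45],[1,-0.02,0.145,-0.138,-55],[1,-0.02,0.17,-0.162,-65],[1,-0.02,0.19,-0.181,-75],[1,-0.02,0.21,-0.2,-85],[1,-0.02,0.22,-0.209,-95],[1,-0.02,0.226,-0.215,-103],[1,-0.02,0.226,-0.215,-106]])

```text
time_s: 5.1
tool_pos: [0.5204, 0.154, 0.2003]
tool_rot: [-3.3, 89.9, 67.3]
force: [-0.1, -0.3, 0.9]
grip_width: 0.0866
```

Request:
step_arm(deltas=[[1,0,0,0,0],[1,0,0,0,0],[1,0,0,0,0],[1,0,0,0,0]])

```text
time_s: 5.6
tool_pos: [0.5214, 0.1506, 0.1996]
tool_rot: [-20.2, 90.0, 49.9]
force: [1.0, -0.6, 0.2]
grip_width: 0.0868
```

```bash
python3 - <<'E'
from h import *
m,p,d=cam("wrist"); P=cloud(m,d); z=P[...,2]; save("pics/ws.png",p)
plan([.522,.149,.2],70)
def rect(q):
    (c,s,a)=cv2.minAreaRect((q[:,:2]*1000).astype(np.float32)); return np.round(c,1),np.round(s,1),round(a,1),len(q)
s=(abs(P[...,0]-.524)<.06)&(abs(P[...,1]-.149)<.06)
for lo,hi in((.023,.0275),(.030,.034),(.034,.0375),(.096,.104)):
    k=P[s&(z>lo)&(z<hi)]; print(lo,rect(k) if len(k)>3 else len(k), np.round(np.median(k[:,2]),4) if len(k) else'')
E
```

```text
pos [0.5215 0.1506 0.1996] jaw 70.05 shift [-0.0004 -0.001  -0.0013] turn 0.05 t 5.65 q7 52.8 F [ 0.23 -0.19 -0.5 ] M [ 0.011  0.015 -0.008] w 0.0875
0.023 (array([519.9, 154. ]), array([54.2, 83.7]), 70.5, 2513) 0.0248
0.03 (array([525.9, 152. ]), array([53.9, 96.2]), 70.3, 1827) 0.0319
0.034 (array([522.4, 151.7]), array([21.9, 58.9]), 69.4, 594) 0.0349
0.096 (array([522.5, 151.5]), array([13.3, 25.5]), 70.4, 646) 0.0996
```

View pics/ws.png

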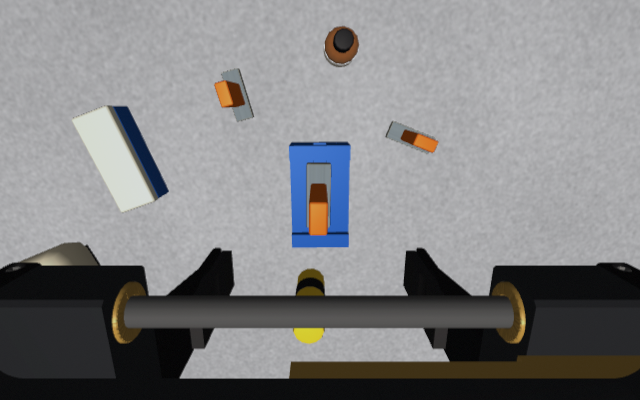

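The handle is centred between the fingers at (318,205), and its crossbar sits in the stand. I'll descend and grip on the flats.

Request:
step_arm(deltas=[[1,0.03,0,0.001,0],[1,0.06,0,0.001,0],[1,0.09,0,0.001,0],[1,0.11,0,0.001,0],[1,0.125,0,0.001,0],[1,0.135,0,0.001,0],[1,0.135,0,0.001,0],[1,0.135,0,0.001,0],[1,0.135,0,0.001,0]])

```text
time_s: 6.78
tool_pos: [0.5224, 0.1518, 0.0654]
tool_rot: [-45.5, 89.9, 24.5]
force: [-0.4, 0.0, -0.6]
grip_width: 0.0869
```

Request:
step_arm(deltas=[[-1,0,0,0,0],[-1,0,0,0,0],[-1,0,0,0,0],[-1,0,0,0,0],[-1,0,0,0,0],[-1,0,0,0,0],[-1,0,0,0,0],[-1,0,0,0,0]], newtons=40)

```text
time_s: 7.78
tool_pos: [0.5218, 0.1515, 0.0646]
tool_rot: [-167.2, 90.0, -97.1]
force: [-0.2, -0.8, 0.6]
grip_width: 0.0148
```

```bash
python3 - <<'E'
from h import *
plan([.522,.149,.065],70)
E
```

```text
pos [0.5218 0.1515 0.0646] jaw 70.06 shift [-0.0004 -0.001  -0.0022] turn 0.06 t 7.78 q7 55.0 F [-0.25 -0.77  0.6 ] M [-0.065  0.06   0.037] w 0.0148
```

Request:
step_arm(deltas=[[-1,-0.005,0,0,0],[-1,-0.015,0,0,0],[-1,-0.03,0,0,0],[-1,-0.05,0,0,0],[-1,-0.075,0,0,0],[-1,-0.1,0,0,0],[-1,-0.115,0,0,0],[-1,-0.12,0,0,0],[-1,-0.12,0,0,0],[-1,-0.12,0,0,0],[-1,-0.12,0,0,0],[-1,-0.12,0,0,0]])

```text
time_s: 9.28
tool_pos: [0.5216, 0.1515, 0.1841]
tool_rot: [135.5, 90.0, -154.4]
force: [0.3, -0.3, -1.0]
grip_width: 0.0136
```

```bash
cat >> h.py <<'E'
def hand(show=None):
    "crossbar/handle points in tool frame (mm)"
    m,p,d=cam("wrist"); pt,T,o=tool(); P=cloud(m,d)
    if show: save(show,p)
    Q=(P-pt)@T*1000; k=(abs(Q[...,1])<50)&(abs(Q[...,2])<14)&(d>0)
    return Q,k,p
E
python3 - <<'E'
from h import *
plan([.5581,-.1597,.19],-41)
Q,k,p=hand("pics/hand.png")
for lo,hi in((-40,-30),(20,28),(28,32),(32,38),(38,42)):
    q=Q[k&(Q[...,0]>lo)&(Q[...,0]<hi)]
    print(lo,hi,len(q),np.round(np.percentile(q,[1,50,99],axis=0),1).tolist() if len(q) else '', [np.round(v,1) for v in cv2.minAreaRect(q[:,1:].astype(np.float32))] if len(q)>5 else '')
E
```

```text
pos [0.5216 0.1515 0.1841] jaw 70.06 shift [-0.0058 -0.1404 -0.2801] turn -68.94 t 9.28 q7 53.0 F [ 0.33 -0.25 -1.04] M [-0.014  0.032 -0.026] w 0.0136
-40 -30 1633 [[-39.3, -11.7, -10.2], [-34.9, -4.4, 1.3], [-30.1, 2.9, 13.2]] [array([-3.5,  1.5]), array([23.6, 18. ]), np.float64(89.9)]
20 28 165 [[20.1, 8.7, -9.8], [23.6, 11.7, 1.3], [27.7, 12.2, 8.6]] [array([10.5,  0.1]), array([ 3.6, 24.5]), np.float64(0.3)]
28 32 1545 [[28.5, 5.5, -9.2], [30.0, 19.2, 1.8], [31.6, 28.7, 12.3]] [array([17. ,  1.4]), array([21.9, 24.5]), np.float64(89.2)]
32 38 135 [[32.0, 17.3, -9.1], [34.6, 28.7, 1.8], [37.9, 29.1, 12.4]] [array([16.7,  1.5]), array([21.9, 25. ]), np.float64(90.0)]
38 42 23 [[38.1, 28.4, -7.6], [38.5, 28.6, 0.8], [39.2, 28.7, 9.2]] [array([28.6,  0.8]), array([ 0.3, 17.1]), np.float64(0.1)]
```

View pics/hand.png

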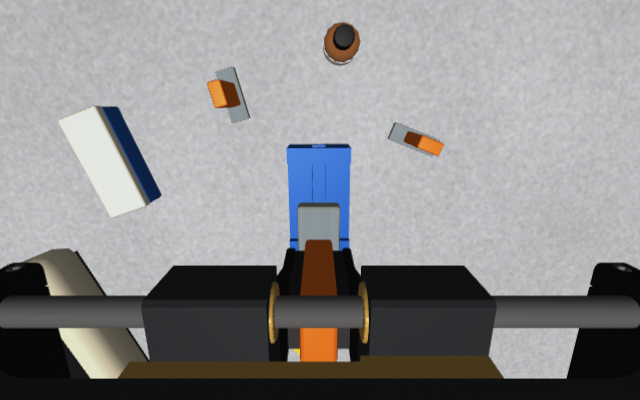

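The camera sees the spanner gripped squarely. Reading from the crossbar, the pin tips are 50 mm below the TCP, the offset along the pin line is about -1.1 mm, and the camera's sideways bias is about 1.5 mm. Next I'll go above the ring.

Request:
step_arm(deltas=[[-1,-0.006,-0.005,-0.01,5],[-1,-0.006,-0.015,-0.03,14],[-1,-0.006,-0.03,-0.06,24],[-1,-0.006,-0.045,-0.09,34],[-1,-0.006,-0.06,-0.12,44],[-1,-0.006,-0.075,-0.15,54],[-1,-0.006,-0.09,-0.18,64],[-1,-0.006,-0.105,-0.21,74],[-1,-0.006,-0.118,-0.237,84],[-1,-0.006,-0.129,-0.259,94],[-1,-0.006,-0.1365,-0.273,103],[-1,-0.006,-0.1393,-0.2787,109]])

```text
time_s: 10.82
tool_pos: [0.5576, -0.1594, 0.1905]
tool_rot: [-54.9, 90.0, -94.1]
force: [-0.2, 0.2, -1.3]
grip_width: 0.0136
```

Request:
step_arm(deltas=[[-1,0,0,0,1],[-1,0,0,0,2],[-1,0,0,0,2],[-1,0,0,0,2],[-1,0,0,0,2],[-1,0,0,0,2],[-1,0,0,0,2],[-1,0,0,0,2]])

```text
time_s: 11.82
tool_pos: [0.5577, -0.158, 0.1906]
tool_rot: [46.5, 90.0, 5.6]
force: [0.9, 0.2, -1.0]
grip_width: 0.0138
```

```bash
python3 - <<'E'
from h import *
plan([.5575,-.158,.135],-41)
E
```

```text
pos [ 0.5577 -0.158   0.1906] jaw -40.94 shift [ 0.0556 -0.0002 -0.0001] turn 0.06 t 11.82 q7 -20.5 F [ 0.87  0.17 -1.03] M [-0.126  0.135  0.007] w 0.0138
```

Request:
step_arm(deltas=[[-1,0.015,0,0,0],[-1,0.03,0,0,0],[-1,0.043,0,0,0],[-1,0.052,0,0,0],[-1,0.058,0,0,0],[-1,0.06,0,0,0],[-1,0.06,0,0,0],[-1,0.06,0,0,0]])

```text
time_s: 12.82
tool_pos: [0.558, -0.158, 0.131]
tool_rot: [41.4, 89.9, 0.4]
force: [0.8, -0.8, -1.4]
grip_width: 0.0138
```

Request:
step_arm(deltas=[[-1,0.001,0,0,0],[-1,0.002,0,0,0],[-1,0.003,0,0,0],[-1,0.0035,0,0,0],[-1,0.0035,0,0,0],[-1,0.0035,0,0,0]])

```text
time_s: 13.58
tool_pos: [0.5579, -0.158, 0.1277]
tool_rot: [71.5, 90.0, 30.5]
force: [-2.4, 0.7, 4.3]
grip_width: 0.0138
```

```bash
python3 - <<'E'
from h import *
plan([.5575,-.158,.135],-41)
E
```

```text
pos [ 0.5579 -0.158   0.1277] jaw -40.94 shift [-0.0073 -0.0003 -0.0003] turn 0.06 t 13.57 q7 -18.5 F [-2.42  0.72  4.32] M [ 0.109  0.633 -0.004] w 0.0138
```

Request:
step_arm(deltas=[[-1,0.0005,0,0,0],[-1,0.001,0,0,0],[-1,0.001,0,0,0],[-1,0.001,0,0,0]])

```text
time_s: 14.08
tool_pos: [0.558, -0.158, 0.1275]
tool_rot: [75.6, 89.9, 34.7]
force: [-3.5, 1.7, 9.2]
grip_width: 0.0138
```

```bash
python3 - <<'E'
from h import *
plan([.5575,-.158,.135],-41)
E
```

```text
pos [ 0.558  -0.158   0.1275] jaw -40.94 shift [-0.0075 -0.0003 -0.0004] turn 0.06 t 14.07 q7 -18.5 F [-3.47  1.66  9.17] M [0.24  0.978 0.039] w 0.0138
```

Request:
step_arm(deltas=[[-1,0,0,-0.0004,0],[-1,0,0,-0.0008,0],[-1,0,0,-0.0008,0],[-1,0,0,-0.0008,0]])

```text
time_s: 14.58
tool_pos: [0.5578, -0.1579, 0.1275]
tool_rot: [34.1, 89.9, -6.8]
force: [-2.1, 0.2, 8.1]
grip_width: 0.0134
```

```bash
python3 - <<'E'
from h import *
plan([.5575,-.158,.135],-41)
E
```

```text
pos [ 0.5578 -0.1579  0.1275] jaw -40.95 shift [-0.0075 -0.0003 -0.0002] turn 0.05 t 14.57 q7 -18.6 F [-2.12  0.16  8.08] M [0.001 0.676 0.013] w 0.0134
```

Request:
step_arm(deltas=[[-1,0,0,-0.0004,0],[-1,0,0,-0.0008,0],[-1,0,0,-0.001,0],[-1,0,0,-0.001,0]])

```text
time_s: 15.08
tool_pos: [0.5577, -0.1578, 0.1276]
tool_rot: [21.4, 89.8, -19.5]
force: [-0.4, -0.8, 7.5]
grip_width: 0.0137
```

```bash
python3 - <<'E'
from h import *
plan([.5575,-.158,.135],-41)
E
```

```text
pos [ 0.5577 -0.1578  0.1276] jaw -40.95 shift [-0.0074 -0.0003  0.0001] turn 0.05 t 15.07 q7 -18.7 F [-0.4  -0.76  7.53] M [-0.279  0.278  0.012] w 0.0137
```

Request:
step_arm(deltas=[[-1,-0.005,0,0,0],[-1,-0.015,0,0,0],[-1,-0.03,-0.01,0.001,0],[-1,-0.043,-0.025,0.001,0],[-1,-0.047,-0.045,0.001,0],[-1,-0.047,-0.057,0.001,0],[-1,-0.047,-0.06,0.001,0],[-1,-0.047,-0.06,0.001,0],[-1,-0.047,-0.06,0.001,0],[-1,-0.047,-0.06,0.001,0],[-1,-0.047,-0.06,0.001,0]])

```text
time_s: 16.45
tool_pos: [0.518, -0.2024, 0.173]
tool_rot: [-128.4, 90.0, -169.3]
force: [-0.6, 0.1, -1.2]
grip_width: 0.0138
```

```bash
python3 - <<'E'
from h import *
plan([.5575,-.158,.135],-41)
ringfit(c=(.558,-.158),show="pics/orth2.png")
pt,T,o=tool(); rv=T.T@(np.array([.558,-.1597,.0785])-pt)
Q,k,p=hand("pics/hand2.png")
for lo,hi in((-39,-31),(28.5,31.5)):
    q=Q[k&(Q[...,0]>lo)&(Q[...,0]<hi)&(Q[...,1]<31)&(Q[...,1]>-20)]
    print(lo,hi,len(q),np.round(np.percentile(q,[1,50,99],axis=0),2).tolist())
E
```

```text
pos [ 0.518  -0.2024  0.173 ] jaw -40.9 shift [0.038  0.0595 0.0008] turn 0.1 t 16.45 q7 -15.7 F [-0.56  0.06 -1.22] M [-0.136  0.134 -0.043] w 0.0138
cam shift [-4.00980911e-05 -9.47351598e-05  3.82100531e-05]
ring [ 0.5579 -0.1598] 31.228971481323242
holes [array([ 0.5721, -0.1438]), array([ 0.558, -0.16 ]), array([ 0.5438, -0.176 ])]
cloud ((557.9620971679688, -159.86241149902344), 31.08871841430664)
-39 -31 1412 [[-38.13, -9.1, -11.64], [-35.11, -1.77, 0.25], [-31.22, 5.33, 11.76]]
28.5 31.5 1475 [[28.64, 7.91, -10.71], [29.9, 21.43, -0.17], [31.3, 30.9, 10.72]]
```

View pics/hand2.png

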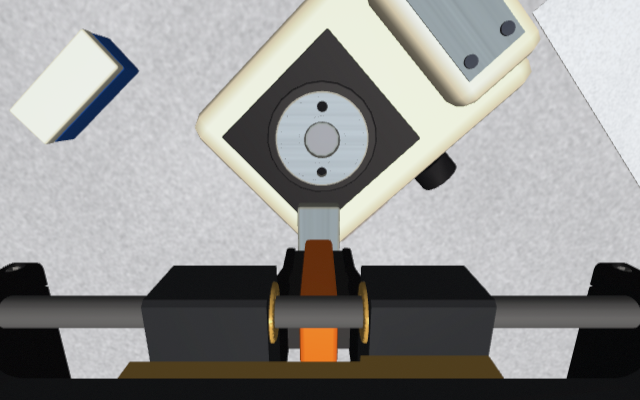

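The holes are at (322,106) and (321,172), and the crossbar is in the same picture. Comparing this with the earlier view, the camera bias is fixed in the world at about +1.0 and +1.2 mm, so the previous touchdown was about 2.5 mm off. I'll correct for that and try again.

Request:
step_arm(deltas=[[-1,0,0.01,0.001,0],[-1,0,0.03,0.0015,0.3],[-1,0,0.048,0.0023,0.3],[-1,0.005,0.0565,0.0023,0.3],[-1,0.018,0.0574,0.0023,0.3],[-1,0.03,0.0574,0.0023,0.3],[-1,0.038,0.0574,0.0023,0.3],[-1,0.042,0.0574,0.0023,0.3],[-1,0.042,0.0574,0.0023,0.3],[-1,0.042,0.0574,0.0023,0.3],[-1,0.042,0.0574,0.0023,0.3],[-1,0.042,0.0574,0.0023,0.3]])

```text
time_s: 18.05
tool_pos: [0.5573, -0.1609, 0.1313]
tool_rot: [44.8, 90.0, 3.5]
force: [-0.1, -0.8, -1.8]
grip_width: 0.0139
```

```bash
python3 - <<'E'
from h import *
plan([.5573,-.1605,.127],-41.2)
E
```

```text
pos [ 0.5573 -0.1609  0.1313] jaw -41.23 shift [ 0.0043  0.0003 -0.0003] turn -0.03 t 18.05 q7 -18.6 F [-0.14 -0.77 -1.85] M [-0.104  0.124 -0.037] w 0.0139
```

Request:
step_arm(deltas=[[-1,0.001,0.0003,-0.0003,0],[-1,0.002,0.0003,-0.0003,0],[-1,0.003,0.0003,-0.0003,0],[-1,0.0042,0.0003,-0.0003,0],[-1,0.005,0.0003,-0.0003,0],[-1,0.005,0.0003,-0.0003,0],[-1,0.005,0.0003,-0.0003,0]])

```text
time_s: 18.92
tool_pos: [0.5571, -0.1605, 0.1261]
tool_rot: [76.2, 90.0, 34.9]
force: [-0.3, 0.4, -1.5]
grip_width: 0.0137
```

```bash
python3 - <<'E'
from h import *
plan([.5573,-.1605,.127],-41.2)
E
```

```text
pos [ 0.5571 -0.1605  0.1261] jaw -41.24 shift [-0.0009  0.0001  0.0001] turn -0.04 t 18.93 q7 -18.5 F [-0.27  0.45 -1.51] M [-0.111  0.098 -0.021] w 0.0137
```

The pins are about 1.5 mm into the holes with no contact force. I'll continue down to full depth.

Request:
step_arm(deltas=[[-1,0.001,0,0,0],[-1,0.002,0,0,0],[-1,0.003,0,0,0],[-1,0.004,0,0,0],[-1,0.0045,0,0,0],[-1,0.005,0,0,0],[-1,0.005,0,0,0],[-1,0.005,0,0,0]])

```text
time_s: 19.92
tool_pos: [0.5571, -0.1605, 0.1211]
tool_rot: [59.0, 90.0, 17.7]
force: [-0.8, 0.3, -0.4]
grip_width: 0.0135
```

```bash
python3 - <<'E'
from h import *
plan([.5573,-.1605,.127],-41.2)
E
```

```text
pos [ 0.5571 -0.1605  0.1211] jaw -41.24 shift [-0.0059  0.0001  0.0001] turn -0.04 t 19.93 q7 -18.3 F [-0.82  0.27 -0.44] M [-0.101  0.168  0.04 ] w 0.0135
```

Request:
step_arm(deltas=[[-1,0,0,0,1],[-1,0,0,0,3.5],[-1,0,0,0.0001,6.5],[-1,0,0,0.0001,9.5],[-1,0,0,0.0001,12.5],[-1,0,0,0.0002,15.5],[-1,0,-0.0001,0.0002,18.5],[-1,0,-0.0001,0.0002,21.5],[-1,0,-0.0001,0.0003,24.5],[-1,0,-0.0001,0.0003,27.5],[-1,0,-0.0001,0.0003,30],[-1,0,-0.0001,0.0003,30]])

```text
time_s: 21.42
tool_pos: [0.5574, -0.1609, 0.1211]
tool_rot: [23.6, 90.0, -47.6]
force: [-0.1, -0.3, -2.3]
grip_width: 0.0141
```

```bash
python3 - <<'E'
from h import *
plan([.5573,-.1609,.127],-88)
E
```

```text
pos [ 0.5574 -0.1609  0.1211] jaw -71.22 shift [-0.0059 -0.0001 -0.    ] turn 16.78 t 21.43 q7 -46.6 F [-0.05 -0.34 -2.27] M [-0.168  0.053  0.121] w 0.0141
```

Request:
step_arm(deltas=[[-1,0,0,0,1],[-1,0,0,0,3],[-1,0,0,0,5],[-1,0,0,0.0001,7],[-1,0,0,0.0001,9],[-1,0,0,0.0001,11],[-1,0,0,0.0001,13],[-1,0,0,0.0002,15],[-1,0,0,0.0002,16.5],[-1,0,0,0.0002,17.5],[-1,0,0,0.0002,17.5]])

```text
time_s: 22.8
tool_pos: [0.5574, -0.1611, 0.1211]
tool_rot: [55.5, 90.0, -33.2]
force: [1.6, -3.1, -1.7]
grip_width: 0.0139
```

```bash
python3 - <<'E'
from h import *
plan([.5573,-.1609,.127],-90)
E
```

```text
pos [ 0.5574 -0.1611  0.1211] jaw -88.75 shift [-0.0059 -0.0001 -0.0002] turn 1.25 t 22.8 q7 -63.0 F [ 1.58 -3.07 -1.72] M [-0.68  -0.2    0.113] w 0.0139
```

Request:
step_arm(deltas=[[-1,0,0,0,0.5],[-1,0,0,0,1],[-1,0,0,0,1.5],[-1,0,0,0,1.5]])

```text
time_s: 23.3
tool_pos: [0.5574, -0.1611, 0.1211]
tool_rot: [56.6, 90.0, -33.7]
force: [2.4, -2.8, -1.6]
grip_width: 0.0137
```

```bash
python3 - <<'E'
from h import *
plan([.5573,-.1609,.127],-90)
E
```

```text
pos [ 0.5574 -0.1611  0.1211] jaw -90.25 shift [-0.0059 -0.0001 -0.0002] turn -0.25 t 23.3 q7 -64.4 F [ 2.36 -2.77 -1.55] M [-0.816 -0.373  0.172] w 0.0137
```

Request:
step_arm(deltas=[[-1,0,0,0,0.5],[-1,0,0,0,1],[-1,0,0,0,1]])

```text
time_s: 23.68
tool_pos: [0.5574, -0.1611, 0.1211]
tool_rot: [41.1, 90.0, -50.2]
force: [2.3, -3.8, -1.6]
grip_width: 0.0141
```

```bash
python3 - <<'E'
from h import *
plan([.5573,-.1609,.127],-90)
E
```

```text
pos [ 0.5574 -0.1611  0.1211] jaw -91.24 shift [-0.0059 -0.0001 -0.0002] turn -1.24 t 23.68 q7 -65.4 F [ 2.32 -3.79 -1.56] M [-0.912 -0.361  0.155] w 0.0141
```

Request:
step_arm(deltas=[[-1,0,0,0,0.5],[-1,0,0,0,1],[-1,0,0,0,1]])

```text
time_s: 24.05
tool_pos: [0.5574, -0.1611, 0.1211]
tool_rot: [21.5, 90.0, -70.7]
force: [1.5, -4.5, -1.6]
grip_width: 0.0137
```

```bash
python3 - <<'E'
from h import *
plan([.5573,-.1609,.127],-90)
E
```

```text
pos [ 0.5574 -0.1611  0.1211] jaw -92.22 shift [-0.0059 -0.0001 -0.0002] turn -2.22 t 24.05 q7 -66.3 F [ 1.49 -4.46 -1.61] M [-1.086 -0.397  0.46 ] w 0.0137
```

The torque jumped from 0.15 to 0.46 N m over one degree, so the ring is against its stop. I'll hold briefly, ease back within the play and lift straight out.

Request:
step_arm(deltas=[[-1,0,0,0,0],[-1,0,0,0,0],[-1,0,0,0,0],[-1,0,0,0,-1],[-1,0,0,0,-2],[-1,0,0,0,-3],[-1,0,0,0,-3]])

```text
time_s: 24.92
tool_pos: [0.5573, -0.1605, 0.1211]
tool_rot: [-179.0, 90.0, 91.7]
force: [0.9, -2.6, -0.7]
grip_width: 0.0141
```

```bash
python3 - <<'E'
from h import *
plan([.5573,-.1609,.127],-90)
E
```

```text
pos [ 0.5573 -0.1605  0.1211] jaw -89.22 shift [-0.0059 -0.0001  0.0004] turn 0.78 t 24.93 q7 -63.5 F [ 0.93 -2.61 -0.7 ] M [-0.733 -0.428  0.056] w 0.0141
```

Request:
step_arm(deltas=[[-1,-0.002,0,0,0],[-1,-0.005,0,0,0],[-1,-0.009,0,0,0],[-1,-0.014,0,0,0],[-1,-0.025,0,0,0],[-1,-0.038,0,0,0],[-1,-0.05,-0.015,0,0],[-1,-0.055,-0.035,0,0],[-1,-0.055,-0.053,0,0],[-1,-0.055,-0.06,0,0],[-1,-0.055,-0.06,0,0],[-1,-0.055,-0.06,0,0]])

```text
time_s: 26.42
tool_pos: [0.4981, -0.1616, 0.1763]
tool_rot: [72.4, 90.0, -16.9]
force: [0.1, 0.6, -1.0]
grip_width: 0.014
```

Request:
step_arm(deltas=[[-1,0,0,0,0],[-1,0,0,0,0],[-1,0,0,0,0]])

```text
time_s: 26.8
tool_pos: [0.4974, -0.1618, 0.176]
tool_rot: [-38.8, 90.0, -128.1]
force: [0.4, 0.6, -1.3]
grip_width: 0.0139
```

```bash
python3 - <<'E'
from h import *
plan([.5218,.1515,.185],70)
ringfit(c=(.558,-.158))
Q,k,p=hand("pics/hand3.png")
for lo,hi in((-39,-31),(28,31.7)):
    q=Q[k&(Q[...,0]>lo)&(Q[...,0]<hi)&(Q[...,1]<31)&(Q[...,1]>-20)]
    print(lo,hi,len(q),np.round(np.percentile(q,[1,50,99],axis=0),2).tolist())
q=Q[k&(Q[...,0]>28)&(Q[...,0]<32)&(Q[...,1]>13)&(Q[...,1]<40)]; print(cv2.minAreaRect(q[:,1:].astype(np.float32)))
E
```

```text
pos [ 0.4974 -0.1618  0.176 ] jaw -89.24 shift [-0.0091  0.0285 -0.3129] turn 20.76 t 26.8 q7 -69.1 F [ 0.37  0.62 -1.31] M [-0.048  0.129 -0.01 ] w 0.0139
cam shift [-3.80756158e-05 -7.93700781e-06  2.54992724e-05]
ring [ 0.558  -0.1599] 31.21375274658203
holes [array([ 0.5569, -0.16  ]), array([ 0.5794, -0.1591]), array([ 0.5365, -0.1608])]
cloud ((557.8912963867188, -159.92733764648438), 31.119077682495117)
-39 -31 1416 [[-38.08, -9.67, -12.95], [-35.17, -2.33, -1.23], [-31.26, 4.77, 10.47]]
28 31.7 1542 [[28.31, 7.28, -12.01], [29.85, 21.0, -1.46], [31.44, 30.49, 9.52]]
((21.936145782470703, -1.2451143264770508), (21.690160751342773, 17.90448760986328), 89.69625091552734)
```

The hole line now reads 2.3°, which matches the foot's yaw of about 2.2°, so the ring is tight. The spanner hasn't slipped in the jaws. I'll carry it back to the stand.

Request:
step_arm(deltas=[[-1,-0.009,0,-0.005,-5],[-1,-0.009,0.002,-0.02,-14],[-1,-0.009,0.004,-0.045,-24],[-1,-0.009,0.007,-0.072,-34],[-1,-0.009,0.01,-0.1,-44],[-1,-0.009,0.013,-0.128,-54],[-1,-0.009,0.016,-0.156,-64],[-1,-0.009,0.019,-0.184,-74],[-1,-0.009,0.022,-0.212,-84],[-1,-0.009,0.025,-0.24,-94],[-1,-0.009,0.027,-0.265,-104],[-1,-0.009,0.029,-0.285,-112]])

```text
time_s: 28.4
tool_pos: [0.5225, 0.1249, 0.185]
tool_rot: [97.2, 90.0, 120.3]
force: [0.3, -0.3, -0.8]
grip_width: 0.0137
```

```bash
python3 - <<'E'
from h import *
plan([.5240,.1507,.185],70)
E
```

```text
pos [0.5225 0.1249 0.185 ] jaw 23.09 shift [-0.      0.0231  0.0115] turn -46.91 t 28.4 q7 10.0 F [ 0.27 -0.31 -0.78] M [-0.094 -0.021  0.019] w 0.0137
```

Request:
step_arm(deltas=[[-1,0,0.006,0.003,-8],[-1,0,0.013,0.006,-18],[-1,0,0.019,0.009,-28],[-1,0,0.023,0.011,-38],[-1,0,0.0248,0.012,-44],[-1,0,0.0248,0.012,-47.2],[-1,0,0.0248,0.012,-47.2],[-1,0,0.0248,0.012,-47.2],[-1,0,0.0248,0.012,-47.2],[-1,0,0.0248,0.012,-47.2],[-1,0,0.0248,0.012,-47.2]])

```text
time_s: 29.78
tool_pos: [0.524, 0.1512, 0.1851]
tool_rot: [-31.4, 90.0, 38.6]
force: [1.1, 0.8, -1.6]
grip_width: 0.014
```

```bash
python3 - <<'E'
from h import *
plan([.5240,.1507,.075],70.1)
E
```

```text
pos [0.524  0.1512 0.1851] jaw 69.96 shift [ 1.101e-01 -1.000e-04 -4.000e-04] turn -0.14 t 29.77 q7 54.1 F [ 1.14  0.77 -1.56] M [ 0.018  0.009 -0.034] w 0.014
```

Aligned. I'll lower it to 3 mm above home, check the force, then set it down.

Request:
step_arm(deltas=[[-1,0.015,0,-0.0003,0],[-1,0.04,0,-0.0003,0],[-1,0.065,0,-0.0003,0],[-1,0.085,0,-0.0003,0],[-1,0.1,0,-0.0003,0],[-1,0.11,0,-0.0003,0],[-1,0.115,0,-0.0003,0],[-1,0.117,0,-0.0003,0],[-1,0.117,0,-0.0003,0],[-1,0.117,0,-0.0003,0]])

```text
time_s: 31.02
tool_pos: [0.5243, 0.151, 0.0686]
tool_rot: [-42.2, 89.9, 27.8]
force: [0.4, -0.4, -1.7]
grip_width: 0.014
```

Request:
step_arm(deltas=[[-1,0.001,0,0,0],[-1,0.002,0,0,0],[-1,0.003,0,0,0],[-1,0.0035,0,0,0],[-1,0.0035,0,0,0],[-1,0.0035,0,0,0]])

```text
time_s: 31.78
tool_pos: [0.5239, 0.1509, 0.0646]
tool_rot: [14.9, 90.0, 84.9]
force: [-1.1, -0.7, -0.8]
grip_width: 0.014
```

```bash
python3 - <<'E'
from h import *
plan([.5240,.1507,.0646],70.1)
E
```

```text
pos [0.5239 0.1509 0.0646] jaw 69.96 shift [-0.     -0.0002 -0.0001] turn -0.14 t 31.77 q7 57.3 F [-1.09 -0.71 -0.81] M [-0.021  0.096 -0.01 ] w 0.014
```

Request:
step_arm(deltas=[[-0.5,0,0,0,0],[-0.2,0,0,0,0],[0.1,0,0,0,0],[0.2,0,0,0,0],[0.2,0,0,0,0],[0.2,0,0,0,0]])

```text
time_s: 32.52
tool_pos: [0.5239, 0.1509, 0.0646]
tool_rot: [-20.7, 90.0, 49.3]
force: [-0.5, -0.7, -0.5]
grip_width: 0.0516
```

Request:
step_arm(deltas=[[0.2,-0.01,0,0,0],[0.2,-0.025,0,0,0],[0.2,-0.045,0,0,0],[0.2,-0.07,0,0,0],[0.2,-0.095,0,0,0],[0.2,-0.12,0,0,0],[0.2,-0.13,0,0,0],[0.2,-0.135,0,0,0],[0.2,-0.135,0,0,0],[0.2,-0.135,0,0,0]])

```text
time_s: 33.78
tool_pos: [0.5234, 0.1507, 0.1987]
tool_rot: [137.5, 89.9, -152.6]
force: [-0.1, -0.3, -0.6]
grip_width: 0.0523
```

```bash
python3 - <<'E'
from h import *
plan([.5240,.1507,.0646],70.1)
m,p,d=cam("wrist"); P=cloud(m,d); z=P[...,2]; save("pics/end.png",p)
def rect(q):
    (c,s,a)=cv2.minAreaRect((q[:,:2]*1000).astype(np.float32)); return np.round(c,1),np.round(s,1),round(a,1),len(q)
s=(abs(P[...,0]-.524)<.06)&(abs(P[...,1]-.149)<.06)
for lo,hi in((.030,.0333),(.034,.0375),(.096,.104)):
    k=P[s&(z>lo)&(z<hi)]; print(lo,rect(k), np.round(np.median(k[:,2]),4))
m,p,d=cam("top"); P=cloud(m,d)
for t in ("gluestick","oil","slidebox"):
    for r in regions_of("top",t)[:1]: print(t,np.round(np.median(P[r["pixels"]&(d>0)],0),3))
E
```

```text
pos [0.5234 0.1507 0.1987] jaw 69.97 shift [ 0.1341 -0.0007  0.0003] turn -0.13 t 33.77 q7 53.9 F [-0.07 -0.29 -0.59] M [-0.07  -0.037 -0.013] w 0.0523
0.03 (array([526., 152.]), array([54.1, 96.5]), 70.4, 1683) 0.0318
0.034 (array([520.8, 154.8]), array([31.9, 71.1]), 58.2, 604) 0.0349
0.096 (array([525.1, 152.2]), array([13.3, 26. ]), 69.5, 643) 0.0996
gluestick [0.611 0.103 0.087]
oil [0.409 0.204 0.038]
slidebox [ 0.43  -0.008  0.035]
```

View pics/end.png

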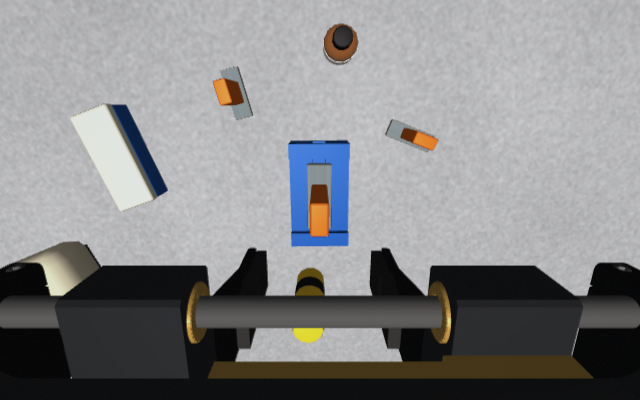

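The spanner stands upright in the stand at (319,205), within 1 mm of centre, with its handle top at 99.6 mm. The gripper is clear of it and the other things have not moved. I'm handing the job in.

```bash
python3 -c "
from cell import env; print(env.sign_off())"
```

```text
the job is handed in; nothing more can be done
None
```

The ring is turned to its stop, the spanner is back upright in its stand and released, and I handed the job in at about 34 s. The hand-in gives no verdict.

- **Seating:** The first touch landed on the ring's face, about 2.5 mm off, at roughly 10 N. Comparing two wrist views showed a fixed camera bias of about 1.6 mm. After correcting for it, both pins went in about 7 mm with almost no force before anything was turned.
- **Turning:** I turned the ring clockwise against a steady 0.12–0.17 N m. At the stop the torque rose to 0.46 N m, below the 0.7 limit. Afterwards the hole line read 2.3° against the foot's yaw of about 2.2°, so the ring is tight.
- **Return:** The spanner is within about 1 mm of the stand's centre, with its handle top at 99.6 mm (home is 100). The gripper was raised 134 mm clear of it. The glue stick, oil bottle and slide box are where they were, to within about 3 mm.
- **Disagreeing checks:** My first reading of the ring's position was off by 3.5 mm because the arm was still swaying; it agreed once retaken at rest. In the last check, one rectangle fit of the crossbar came out skewed by stray edge pixels. I relied on the handle fit and the picture instead.

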